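# Cap a grout cylinder for the compression test

## Task

Get the bare white grout cylinder ready for its compression test: stand it upright in the steel ring of the blue base plate, then put the steel cap with the black knob over its top so that the cap sits flat on it. The cylinder is brittle, so set both parts down without dropping them, and leave the foil-wrapped cylinder standing where it is.

Things in the scene. Friction and masses are not known exactly. Their poses are not given: they have to be found in the camera images.
- specimen: The bare, matt white grout cylinder, loose and standing upright: 40 mm diameter, 80 mm tall, about 0.2 kg. Origin at the centre of its lower end face, z up along its axis. A shiny silver foil-wrapped cylinder of the same size stands elsewhere and is not wanted.
- steel_cap: Round steel cap, loose, open side down, black knob up; 0.4 kg, 68 mm outer diameter. Recess below, 60 mm wide, 16 mm deep, goes over the cylinder's top; disc's upper face 26 mm above the rim; upright round knob on it 24 mm thick, 30 mm tall (top at 56 mm). Origin: centre of the lower rim plane, z up. Seated, it is 64 mm above the cylinder's lower end. The same-shaped all-orange cover is not wanted.
- seat (a point): Where the cylinder belongs: centre of the black floor inside the steel ring (inner diameter 60 mm, outer 68 mm) in the middle of the blue base plate (130 mm square, 8 mm thick, fixed to the table). The floor is 12 mm above the table, the ring's rim 18 mm above the floor. z up; x and y along the plate's sides.
- foil_core: Cylinder wrapped in silver foil with ring-shaped creases (the bare one is smooth and off-white), 40 mm diameter, 80 mm tall, loose and standing upright: a bystander to be left alone. Origin at the centre of its lower end.
Not all that is in view belongs to the job. Leave any turquoise or yellow look-alike of the specimen alone.

How it is judged:
On the way:
1. the white cylinder stands upright on the floor of the steel ring while the cap is still off (horizontal distance between specimen and seat below 0.012 m and z of specimen in the frame of seat between -0.005 and 0.005 m and angle between specimen's own z axis and vertical below 0.12 rad and horizontal distance between steel_cap and seat above 0.05 m), for 0.2 s.
At the end, for the whole second after the job is handed in: The white cylinder stands in the steel ring (within 12 mm of its centre, down on the floor within 5 mm, upright within 0.12 rad), the steel cap sits over its top (axes within 13 mm, height within 5 mm of fully down, level within 0.12 rad), both at rest (horizontal distance between specimen and seat below 0.012 m and z of specimen in the frame of seat between -0.005 and 0.005 m and angle between each of specimen, steel_cap's own z axis and vertical below 0.12 rad and horizontal distance between steel_cap and specimen below 0.013 m and z of steel_cap in the frame of seat between 0.059 and 0.069 m and linear speed of each of specimen, steel_cap below 0.02 m/s); the robot touches nothing.
It fails at once if the white cylinder is dropped (falls more than about 20 mm) (linear speed of specimen above 0.65 m/s and contact force between specimen and the fingers below 0.05 N).
It fails at once if the steel cap is dropped (falls more than about 20 mm) (linear speed of steel_cap above 0.65 m/s and contact force between steel_cap and the fingers below 0.05 N).
It fails at once if the foil-wrapped cylinder is moved more than 30 mm or knocked over (distance of foil_core from where it was at the start of the episode above 0.03 m or angle between foil_core's own z axis and vertical above 0.5 rad).
It also fails if it takes over 54 s, if anything falls off the work surface, if the arm or the gripper's body presses on something with over 40 N, if the wrist force passes 120 N, or if a joint passes its speed limit or range.

## Robot

A 7-joint arm with a two-finger parallel gripper is mounted at the origin on the work surface. World frame = base frame: x ahead of the robot, y to its left, z up, the work surface at z = 0. Lengths are in m, angles in rad, forces in N, time in s.
With the tool pointing down it reaches from about 0.425 to 0.925 m from the base axis. Payload 6.8 kg.
Tool frame: the origin (TCP) lies on the front face of the gripper's body, between the roots of the fingers; the fingertips stand 73 mm ahead of it and the grasp point (between the pads) lies 54 mm ahead of it (env.nose_length is the distance from the TCP to the fingertips, in m); z points along the fingers, y is the direction in which the jaws open and shut (so a half turn about z gives the same grasp; the last joint's range is limited). The gripper opens to 85 mm and grips with 20 to 120 N. Pads are 22 mm wide; open, the fingers measure 114 mm over their backs; the gripper's body (76 mm by 85 mm) begins 54 mm behind the grasp point. The pads swing forward as they close: fully open they stand 13 mm farther back than shut.
Start: joints at [1.124, 0.477, 0.022, 1.555, -0.011, 1.109, -0.083], TCP at [0.224, -0.637, 0.304] pointing down, gripper open.
Joint ranges: [-2.96, 2.96], [-0.34, 2.1], [-1.41, 1.46], [0.24, 2.44], [-1.37, 4.51], [0.17, 1.92], [-2.96, 2.96]. Speed limits (rad/s): [2.39, 2.39, 3.14, 3.14, 3.14, 3.14, 3.14].

## Interface

Orientations are given as a unit quaternion [w, x, y, z].
In Python, from cell import env, kin, camera, calibration, job gives the robot as it stands. The module is installed in compiled form; this text tells all that it offers. Calls block until the motion is done:
- env.reach(position, orientation): joint-space move of the TCP to a pose.
- env.movel(position, velocity=0.15, rot=None, stop_force=None): straight line of the TCP; rot=None keeps the orientation; velocity is the mean speed in m/s. With stop_force (N) it stops when the force on the tool has changed by that much, and returns True; else False.
- env.goto_joints(angles): joint-space move.
- env.grip(opening, f_grip=None): finger opening in m; f_grip is the grip in N (None keeps the last); returns when the fingers have stopped.
- env.dwell(seconds).
- kin.inverse_kinematics(position, orientation): joint angles nearest the present ones, or None.
- env.get_state(): the state.
- camera(name): name is "side" or "top" or "wrist"; returns (picture, depth): 420x560x3 uint8, blue, green, red; 420x560 float32, m along the optical axis (not along the pixel's ray), 0 where there is no reading.
- calibration(name): a dict with "fx", "fy", "cx", "cy" (pixels), "rvec" (rotation vector, rad) and "tvec" (3), from world to camera coordinates, as OpenCV has them. Camera axes: x right, y down, z forward; pixel columns grow to the right and rows downward; lengths in m; the calibration is good to about 2 mm. A picture is of the moment at which its call begins: read the wrist's pose just before it. calibration takes no time and is no camera call; for the wrist camera it gives the pose at the moment of the call.
A pose or a line that the arm cannot do raises env.PlanningError and nothing moves.
- job.job_done(): hands the job in, once; it reports no verdict.
The state is a dict: "time": time; "qpos": joint angles; "joint_velocities": joint speeds; "joint_torque": joint torques, N m; "tcp_pos": TCP position; "orientation": TCP orientation; "force": force on the tool from outside, world axes, zero at the start; "torque": the same for the moment, N m; "opening": finger opening in m.
Only numpy, scipy, OpenCV 4.12 (cv2) and the standard library are available. Lean on these libraries where they do the work, as an engineer would, in place of code of your own. Each camera call takes 0.05 s, during which the arm holds its last target.

## Working session

There is one attempt and no reset: what is moved stays moved. The work goes in short steps, each a Python script; the robot and the scene stay as the last script left them, time stands still between calls to the robot, and variables do not carry over. Pictures are saved under pics/ and viewed, and the job is handed in when it is done.

```bash
mkdir -p pics; ls; cat > h.py <<'E'
import numpy as np, cv2
from cell import env, kin, camera, calibration, job
def proj(name,u,v,d=None,z=None,cal=None):
    c=cal or calibration(name); R,_=cv2.Rodrigues(np.array(c["rvec"],float)); t=np.array(c["tvec"],float).ravel()
    r=np.array([(u-c["cx"])/c["fx"],(v-c["cy"])/c["fy"],1.0])
    o=-R.T@t; w=R.T@r
    return o+w*(d if d is not None else (z-o[2])/w[2])
E
python3 - <<'E'
from h import *
for n in ("side","top","wrist"):
    p,d=camera(n); cv2.imwrite(f"pics/{n}0.png",p); np.save(f"pics/{n}0.npy",d)
print(env.get_state()["time"],env.get_state()["orientation"],calibration("top"),calibration("side"))
E
```

```text
pics
0.15 [-7.05968425e-04  9.85687665e-01  1.68580249e-01 -1.65651590e-04] {'fx': 528.8537385188683, 'fy': 528.8537385188683, 'cx': 273.88068815782424, 'cy': 207.32220460788696, 'rvec': array([ 2.17413321, -2.1318124 ,  0.12983649]), 'tvec': array([3.37145905e-06, 5.21687852e-01, 9.08199316e-01])} {'fx': 394.61241148929776, 'fy': 394.61241148929776, 'cx': 277.6716212672601, 'cy': 206.0972521988299, 'rvec': array([ 0.94176791, -2.32192752,  1.19776189]), 'tvec': array([0.37320929, 0.25195118, 0.44009702])}
```

View pics/top0.png

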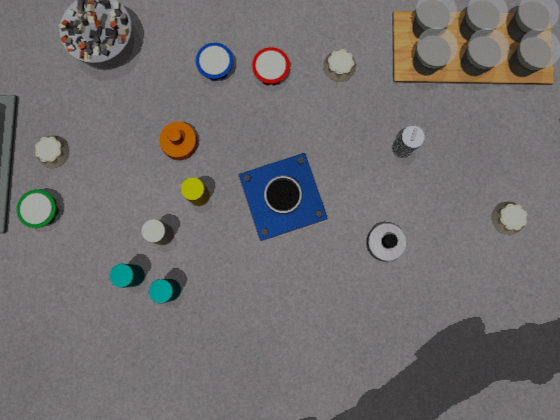

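View pics/side0.png

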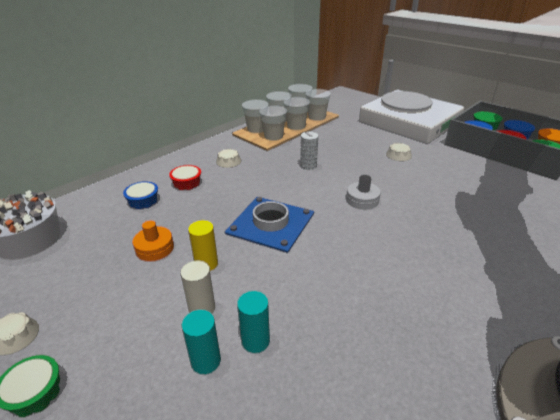

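View pics/wrist0.png

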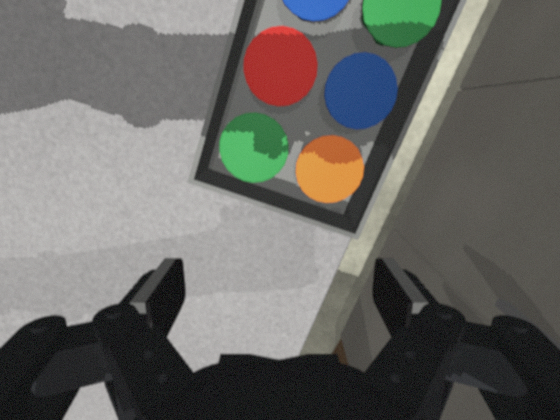

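In the top view, the cylinders that could be confused are white (153,231), foil (413,137), yellow (193,189) and turquoise (123,275) and (161,291). The caps are steel with a black knob (388,242) and orange (178,140). I choose the matt white cylinder and the steel cap. The seat is at (283,194). Next I'll check close crops and measure.

```bash
python3 - <<'E'
from h import *
p=cv2.imread("pics/top0.png"); d=np.load("pics/top0.npy")
cr=[cv2.resize(p[y-40:y+40,x-40:x+40],(400,400),interpolation=cv2.INTER_CUBIC) for x,y in((153,235),(386,241))]
cr2=cv2.resize(p[146:246,233:333],(400,400),interpolation=cv2.INTER_CUBIC)
cv2.imwrite("pics/crop1.png",np.hstack(cr)); cv2.imwrite("pics/crop2.png",cr2)
for n,u,v,z in(("spec",153,231,.08),("foil",413,137,.08),("knob",390,240,.056),("disc",387,242,.026),("seat",283,195,.012),("rim",283,194,.03),("yel",193,189,.08),("tq1",123,275,.08),("tq2",161,291,.08)):
    print(n,proj("top",u,v,z=z).round(4),proj("top",u,v,d=d[v,u]).round(4))
# plate corners
for u,v in((239,182),(306,153),(327,220),(261,240)): print(proj("top",u,v,z=.008).round(4))
E
```

```text
spec [0.4715 0.2125 0.08  ] [0.4716 0.2129 0.0784]
foil [ 0.642  -0.2265  0.08  ] [ 0.6417 -0.2262  0.0811]
knob [ 0.4659 -0.1908  0.056 ] [ 0.4658 -0.1906  0.0573]
disc [ 0.4643 -0.1919  0.026 ] [ 0.4624 -0.1859  0.0549]
seat [ 0.5473 -0.0058  0.012 ] [ 0.5471 -0.0058  0.0128]
rim [ 0.5463 -0.0056  0.03  ] [ 0.5493 -0.0058  0.0106]
yel [0.5443 0.1479 0.08  ] [0.5441 0.1477 0.0817]
tq1 [0.3971 0.2589 0.08  ] [0.3972 0.2581 0.0827]
tq2 [0.3721 0.1943 0.08  ] [0.3721 0.1943 0.08  ]
[0.5705 0.0755 0.008 ]
[ 0.6273 -0.047   0.008 ]
[ 0.5034 -0.0867  0.008 ]
[0.4646 0.0326 0.008 ]
```

View pics/crop1.png

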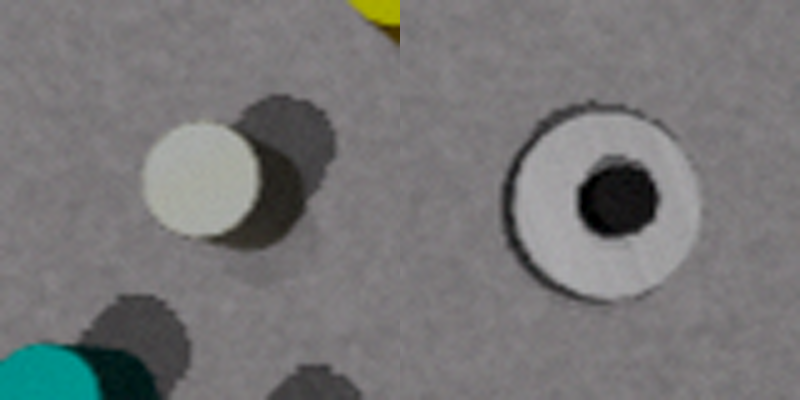

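View pics/crop2.png

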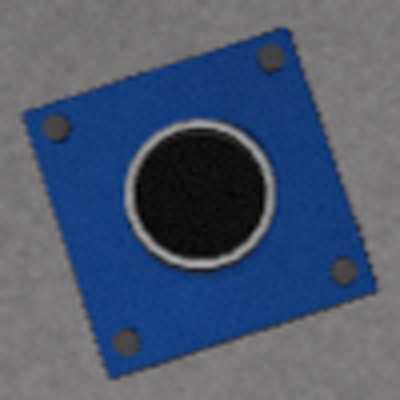

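The crops confirm the choice: a smooth white top centred at pixel (153.2,231), and a steel disc with a black knob at about (389.8,240.8). The ring is centred at (283,194.5). Depth-based heights are 0.078, 0.057 and 0.013, which match the given sizes.

```bash
cat >> h.py <<'E'
def q(a): return [0,float(np.cos(a/2)),float(np.sin(a/2)),0]
S=proj("top",152.9,230.7,z=.08); K=proj("top",389.4,240.4,z=.056)
T=(proj("top",282.6,194.1,z=.03)*2+proj("top",282.8,196.0,z=.008))/3
E
python3 - <<'E'
from h import *
print(S,K,T,proj("top",282.8,196,z=.008))
for deg in range(-70,181,20):
    a=np.radians(deg); print(deg,[ (lambda r: None if r is None else np.round(r,2).tolist())(kin.inverse_kinematics([p[0],p[1],h],q(a))) for p,h in((S,.105),(T,.117),(K,.1))])
E
```

```text
[0.47202743 0.21267775 0.08      ] [ 0.46515271 -0.18979139  0.056     ] [ 0.54610623 -0.00506604  0.02266667] [ 0.54600885 -0.00547946  0.008     ]
-70 [[0.33, 0.88, -1.19, 2.02, 1.01, 1.01, 2.1], [-0.12, 0.52, 0.02, 2.01, -0.02, 0.61, -2.88], [0.15, 0.51, 0.14, 2.12, -0.14, 0.52, -2.4]]
-50 [[-1.17, 0.69, 0.84, 2.11, -0.83, 0.71, -2.21], [-0.06, 0.52, -0.05, 2.0, 0.04, 0.62, -2.59], [0.2, 0.5, 0.08, 2.12, -0.08, 0.53, -2.11]]
-30 [[-1.04, 0.6, 0.64, 2.11, -0.62, 0.62, -2.06], [0.03, 0.53, -0.17, 2.0, 0.14, 0.63, -2.33], [0.25, 0.5, 0.01, 2.11, -0.01, 0.53, -1.82]]
-10 [[-0.12, 0.57, -0.53, 2.05, 0.47, 0.65, -2.71], [0.08, 0.53, -0.23, 1.99, 0.19, 0.64, -2.02], [0.34, 0.5, -0.09, 2.11, 0.09, 0.54, -1.56]]
10 [[-0.11, 0.57, -0.54, 2.05, 0.47, 0.65, -2.36], [0.12, 0.54, -0.28, 1.99, 0.24, 0.65, -1.71], [0.39, 0.5, -0.15, 2.1, 0.14, 0.54, -1.26]]
30 [[-0.09, 0.58, -0.57, 2.04, 0.5, 0.66, -2.04], [0.16, 0.54, -0.33, 1.99, 0.28, 0.66, -1.4], [0.43, 0.51, -0.21, 2.1, 0.2, 0.55, -0.96]]
50 [[-0.02, 0.6, -0.67, 2.04, 0.58, 0.69, -1.76], [0.2, 0.55, -0.38, 1.98, 0.32, 0.67, -1.09], [0.48, 0.
[... 166 characters left out ...]
 -0.36]]
90 [[0.18, 0.71, -0.94, 2.03, 0.8, 0.82, -1.24], [0.29, 0.57, -0.51, 1.98, 0.42, 0.7, -0.48], [0.58, 0.53, -0.39, 2.09, 0.35, 0.58, -0.06]]
110 [[0.14, 0.69, -0.89, 2.03, 0.76, 0.79, -0.85], [0.33, 0.58, -0.55, 1.97, 0.46, 0.71, -0.16], [0.63, 0.54, -0.45, 2.09, 0.41, 0.6, 0.24]]
130 [[0.17, 0.71, -0.93, 2.03, 0.8, 0.82, -0.53], [0.36, 0.6, -0.6, 1.97, 0.5, 0.72, 0.16], [0.67, 0.55, -0.5, 2.08, 0.45, 0.61, 0.55]]
150 [[0.2, 0.73, -0.98, 2.03, 0.83, 0.85, -0.22], [0.4, 0.61, -0.65, 1.97, 0.54, 0.74, 0.47], [0.67, 0.55, -0.5, 2.08, 0.45, 0.61, 0.9]]
170 [[0.23, 0.76, -1.02, 2.02, 0.87, 0.88, 0.11], [0.42, 0.62, -0.68, 1.97, 0.56, 0.75, 0.8], [0.7, 0.56, -0.54, 2.08, 0.48, 0.62, 1.22]]
```

```bash
python3 - <<'E'
from h import *
A=q(np.radians(143))
env.reach([S[0],S[1],.22],A)
s=env.get_state(); print(s["time"],s["tcp_pos"],s["opening"])
p,d=camera("wrist"); cv2.imwrite("pics/w1.png",p)
p,d=camera("side"); cv2.imwrite("pics/s1.png",p)
c=calibration("wrist"); print(cv2.projectPoints(np.array([[S[0],S[1],.08]]),np.array(c["rvec"]),np.array(c["tvec"]),np.array([[c["fx"],0,c["cx"]],[0,c["fy"],c["cy"]],[0,0,1.]]),None)[0])
E
```

```text
3.2583 [0.47251116 0.21194257 0.21986137] 0.08504885931747497
[[[279.2074367  217.77042482]]]
```

View pics/w1.png

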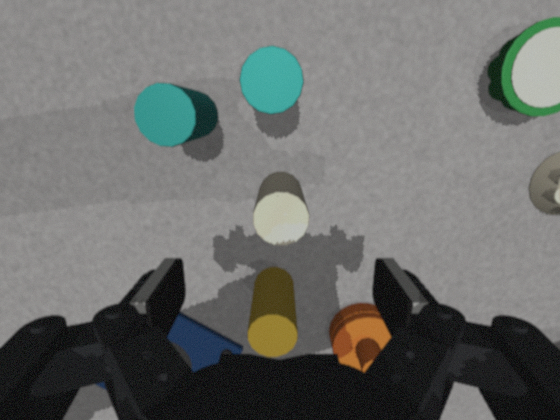

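View pics/s1.png

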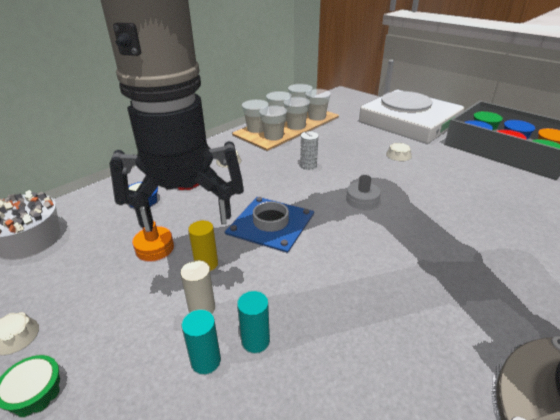

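The wrist view shows the white top at (281,217), against a predicted (279,218), so they agree. Both fingers have clear space. I'll grasp now.

```bash
python3 - <<'E'
from h import *
print(env.movel([S[0],S[1],.105],velocity=.12,stop_force=8))
s=env.get_state(); print(s["tcp_pos"],s["force"])
env.grip(.03,f_grip=40)
print(env.get_state()["opening"])
env.movel([S[0],S[1],.135],velocity=.1)
s=env.get_state(); print(s["time"],s["opening"],s["force"],s["tcp_pos"])
p,d=camera("side"); cv2.imwrite("pics/s2.png",p)
E
```

```text
False
[0.47234754 0.21303464 0.10560436] [ 0.32284286 -0.17322282  0.28959396]
0.0390757489618827
5.4083 0.03936715618716675 [-0.12204946  0.19625992 -1.72590128] [0.47210363 0.21244861 0.13501504]
```

View pics/s2.png

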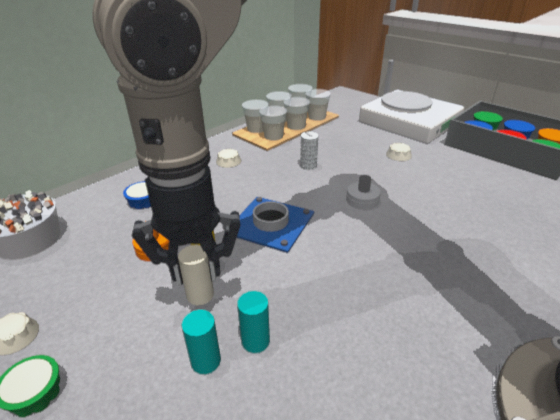

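The cylinder is held upright (opening 39 mm, 1.7 N load). I'll carry it to the seat.

```bash
python3 - <<'E'
from h import *
env.movel([S[0],S[1],.23],velocity=.15)
env.movel([T[0],T[1],.23],velocity=.15)
env.movel([T[0],T[1],.16],velocity=.12)
s=env.get_state(); print(s["time"],s["opening"],s["tcp_pos"])
p,d=camera("side"); cv2.imwrite("pics/s3.png",p)
p,d=camera("wrist"); cv2.imwrite("pics/w3.png",p)
E
```

```text
8.6583 0.03927709792206016 [ 0.54643921 -0.00467444  0.16036999]
```

View pics/s3.png

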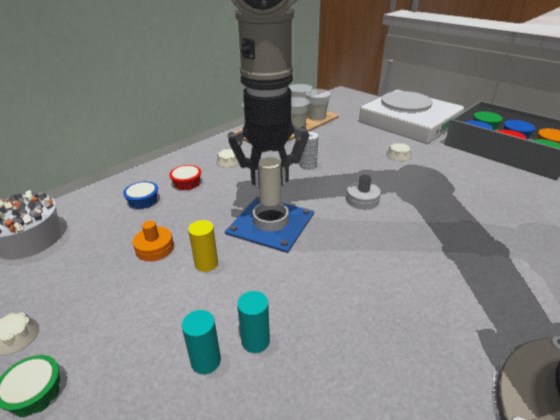

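View pics/w3.png

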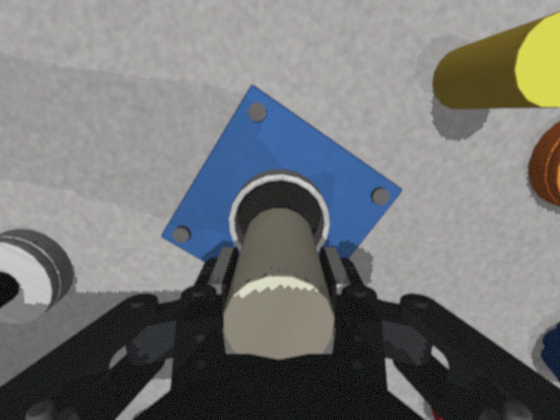

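The cylinder is centred above the ring in both views: wrist about (280,225) and side (270,215). I'll lower it until it touches.

```bash
python3 - <<'E'
from h import *
r=env.movel([T[0],T[1],.125],velocity=.08,stop_force=6); print(r,env.get_state()["tcp_pos"])
if not r:
    r=env.movel([T[0],T[1],.111],velocity=.02,stop_force=4)
s=env.get_state(); print(r,s["time"],s["tcp_pos"],s["force"],s["torque"])
p,d=camera("side"); cv2.imwrite("pics/s4.png",p[100:300,170:400].repeat(3,0).repeat(3,1))
E
```

```text
False [ 0.54597738 -0.00484653  0.12466352]
True 9.8167 [ 0.54645142 -0.00490001  0.117334  ] [-0.43766194 -0.20423135  4.41435167] [ 0.02817257  0.11540579 -0.0323279 ]
```

View pics/s4.png

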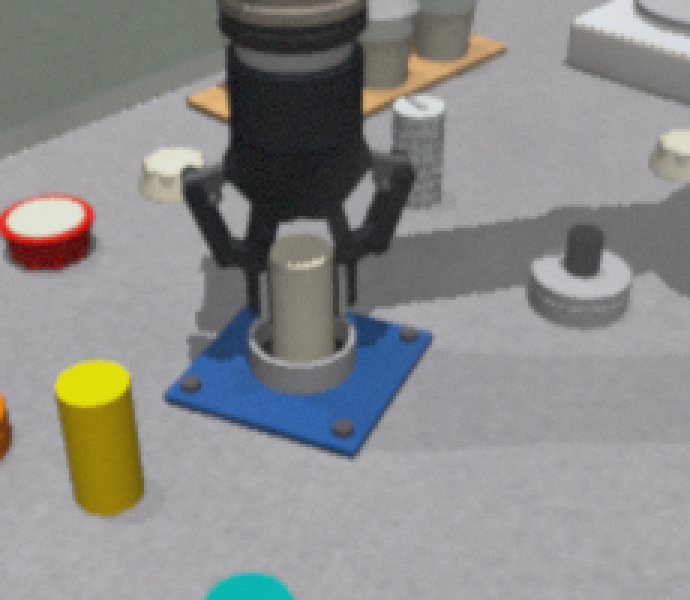

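Contact came at TCP z 0.1173, against an expected 0.1176, and the cylinder is inside the ring. I'll release and go to the cap.

```bash
python3 - <<'E'
from h import *
env.grip(.085)
env.movel([T[0],T[1],.23],velocity=.12)
env.movel([K[0],K[1],.2],velocity=.18)
s=env.get_state(); print(s["time"],s["tcp_pos"],s["opening"])
p,d=camera("wrist"); cv2.imwrite("pics/w5.png",p)
c=calibration("wrist"); print(cv2.projectPoints(np.array([[K[0],K[1],.056]]),np.array(c["rvec"]),np.array(c["tvec"]),np.array([[c["fx"],0,c["cx"]],[0,c["fy"],c["cy"]],[0,0,1.]]),None)[0])
p,d=camera("top"); cv2.imwrite("pics/t5.png",p); np.save("pics/t5.npy",d)
E
```

```text
12.7583 [ 0.46564742 -0.18870142  0.2003066 ] 0.08500745444041398
[[[276.97240745 216.99122336]]]
```

View pics/w5.png

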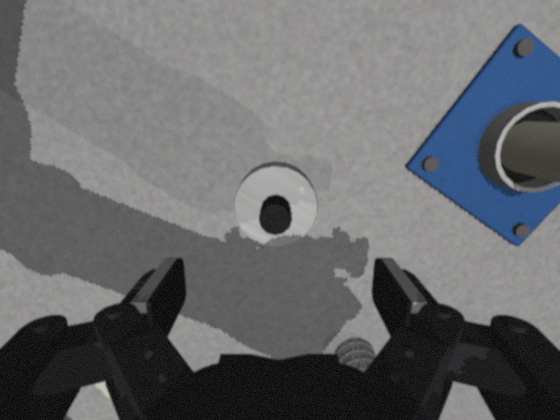

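View pics/t5.png

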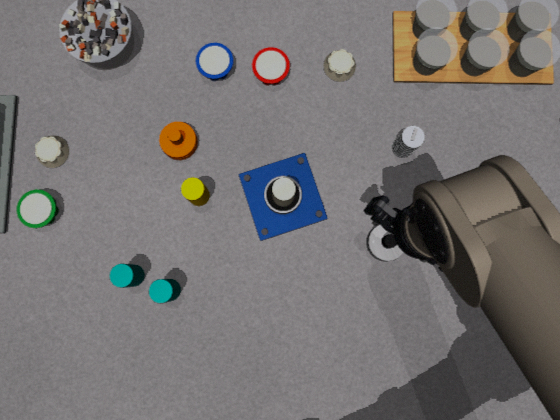

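```bash
python3 - <<'E'
from h import *
p=cv2.imread("pics/t5.png"); cv2.imwrite("pics/c5.png",cv2.resize(p[146:246,233:333],(600,600),interpolation=cv2.INTER_CUBIC))
print(T, proj("top",284,191,z=.092))
print(env.movel([K[0],K[1],.102],velocity=.1,stop_force=8))
env.grip(.015,f_grip=70)
s=env.get_state(); print(s["opening"],s["force"],s["tcp_pos"])
env.movel([K[0],K[1],.132],velocity=.08)
s=env.get_state(); print(s["time"],s["opening"],s["force"],s["tcp_pos"],s["torque"])
p,d=camera("side"); cv2.imwrite("pics/s6.png",p[80:280,200:430].repeat(3,0).repeat(3,1))
E
```

```text
[ 0.54610623 -0.00506604  0.02266667] [ 0.54195686 -0.00657097  0.092     ]
False
0.022467255217917193 [-2.29398014  0.62454675  6.45301035] [ 0.46525834 -0.18992192  0.10239847]
15.1167 0.021907294597095107 [-0.44958826 -0.48230136 -3.55931591] [ 0.46516173 -0.19001614  0.13231609] [-0.03812168  0.08473025  0.01324489]
```

View pics/c5.png

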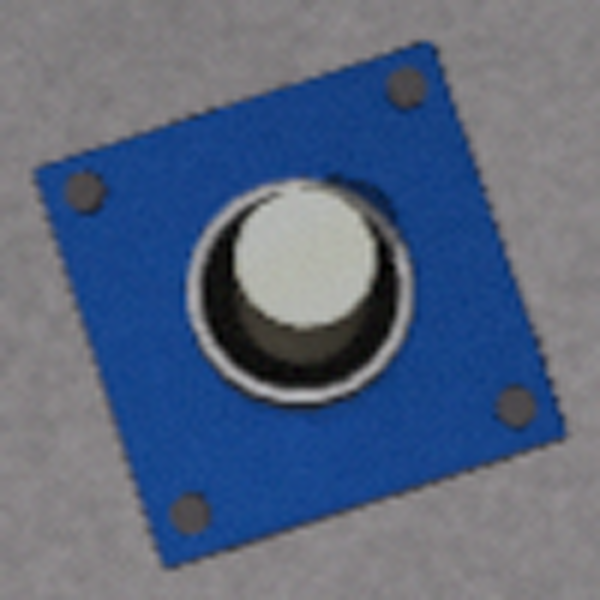

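View pics/s6.png

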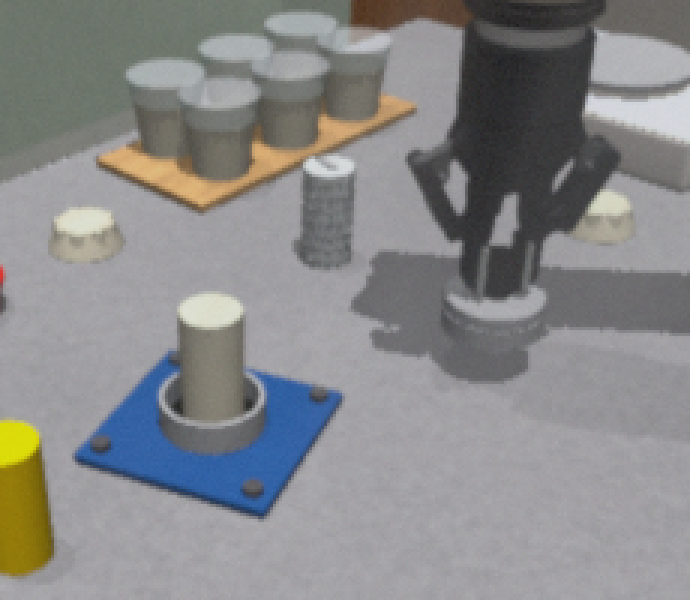

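Cap is level in the grasp. The specimen top at pixel (283.6,188.1) lies within about 2 mm of the seat centre. I'll carry the cap over.

```bash
python3 - <<'E'
from h import *
P=proj("top",283.6,188.1,z=.092); print(P)
env.movel([K[0],K[1],.26],velocity=.15)
env.movel([P[0],P[1],.26],velocity=.13)
env.movel([P[0],P[1],.21],velocity=.1)
s=env.get_state(); print(s["time"],s["opening"],s["tcp_pos"])
p,d=camera("side"); cv2.imwrite("pics/s7.png",p[80:280,170:400].repeat(3,0).repeat(3,1))
p,d=camera("wrist"); cv2.imwrite("pics/w7.png",p)
E
```

```text
[ 0.5468599  -0.00581478  0.092     ]
18.5167 0.021936193511800327 [ 0.54693386 -0.00553285  0.20988455]
```

View pics/s7.png

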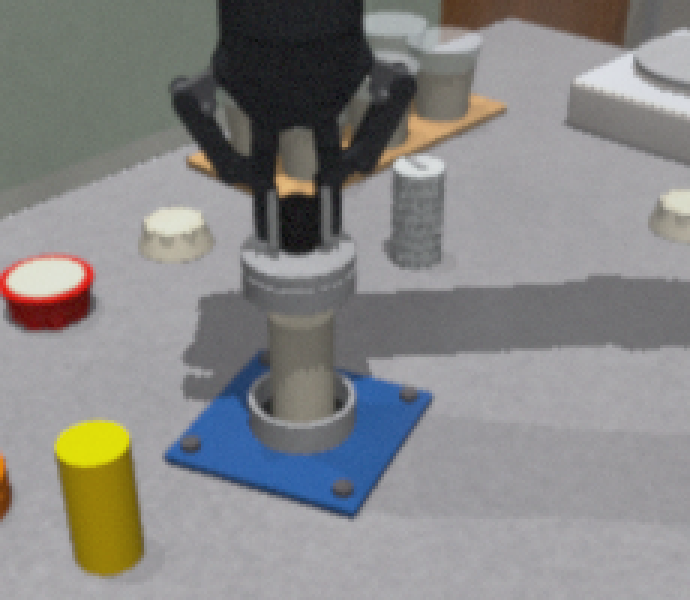

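View pics/w7.png

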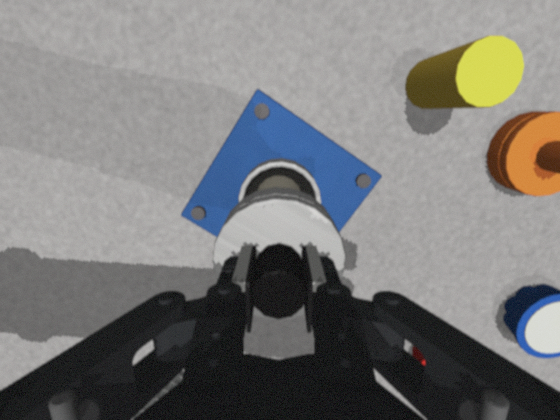

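The cap is centred and level over the cylinder. I'll lower it with force checks.

```bash
python3 - <<'E'
from h import *
P=proj("top",283.6,188.1,z=.092)
r=env.movel([P[0],P[1],.187],velocity=.06,stop_force=5); print(r,env.get_state()["tcp_pos"])
if not r: r=env.movel([P[0],P[1],.172],velocity=.02,stop_force=4)
s=env.get_state(); print(r,s["time"],s["tcp_pos"],s["force"],s["torque"])
p,d=camera("side"); cv2.imwrite("pics/s8.png",p[80:280,170:400].repeat(3,0).repeat(3,1))
E
```

```text
False [ 0.54673565 -0.00570973  0.18669311]
True 19.6583 [ 0.54704546 -0.00579631  0.17842083] [-0.60122375  0.12538622  6.25313176] [-0.12025372  0.16268616  0.05065713]
```

View pics/s8.png

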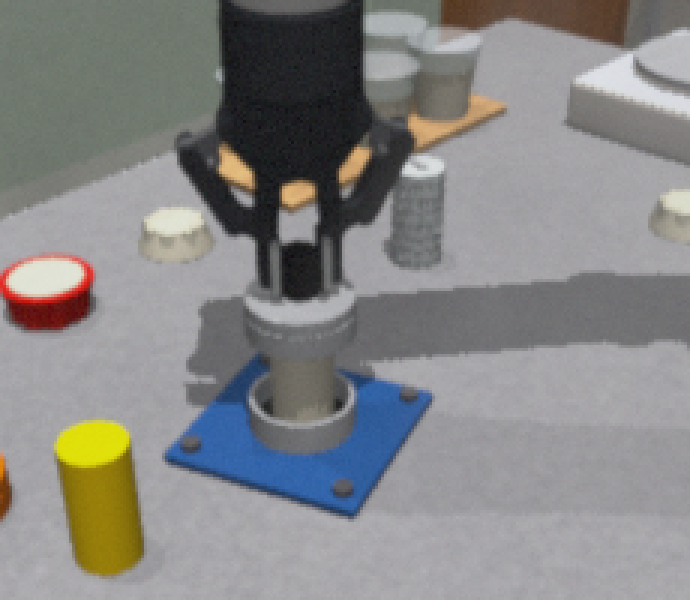

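Contact came at TCP z 0.1784, exactly where expected. I'll release, retreat and check.

```bash
python3 - <<'E'
from h import *
P=proj("top",283.6,188.1,z=.092)
env.grip(.085)
env.movel([P[0],P[1],.3],velocity=.1)
env.movel([.45,-.3,.3],velocity=.2)
env.dwell(.3)
p,d=camera("side"); a=p[80:280,170:400].repeat(2,0).repeat(2,1)
p,d=camera("top"); b=cv2.resize(p[143:243,233:333],(400,400),interpolation=cv2.INTER_CUBIC)
cv2.imwrite("pics/end.png",np.hstack([a[:,:400],b])); cv2.imwrite("pics/t9.png",p)
for u,v in((276,191),(295,191),(284,180),(272,180),(284,202)): print(u,v,proj("top",u,v,d=d[v,u]).round(4))
print(env.get_state()["time"])
E
```

```text
276 191 [0.5403 0.0068 0.1005]
295 191 [ 0.5406 -0.0246  0.1025]
284 180 [ 0.5537 -0.0058  0.1303]
272 180 [0.5581 0.0138 0.1039]
284 202 [ 0.5216 -0.0068  0.1045]
23.8167
```

View pics/end.png

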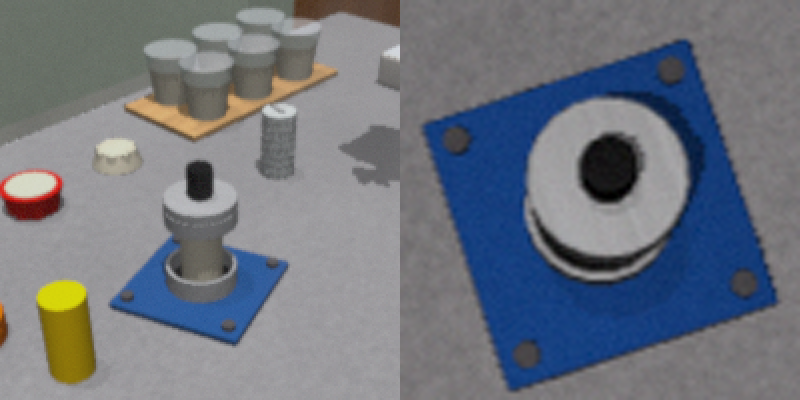

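The cap is level on the cylinder. The disc's upper face measures about 0.1025 m (expected 0.102), and the foil core still stands where it was.

```bash
python3 -c "
from h import *
job.job_done()"
```

```text
the job is handed in; nothing more can be done
```

The white cylinder is standing in the steel ring with the steel cap level over its top, and I handed the job in at about 24 s of the 54 s allowed. No verdict was reported.

- **Cylinder:** I lowered it until it touched the ring's floor, with contact at TCP z 0.1173 m (expected 0.1176 m). Before the cap went on, its top was within about 2 mm of the seat centre in the top picture.
- **Cap:** Contact came at 0.1784 m, as expected. After release, the cap's upper face measured 0.1005–0.1045 m across four points (expected 0.102 m), and the knob top measured 0.130 m (expected 0.132 m).
- **Foil-wrapped cylinder:** In the last pictures it is still standing in its original place, judged by eye rather than measured.

No check failed or disagreed beyond the 1–2 mm of camera noise. The gripper had been moved clear before hand-in.

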